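# Touch off on the blue tool setter

## Task

Touch the arm off on the tool setter with the blue collar: press its steel button down lightly with the fingertips until it trips (2 mm in; about 4 mm is right, more than 8 mm is too hard), come up clear of it so that it springs back out, and touch it a second time the same way to confirm. Then withdraw about 10 cm or more above it. Leave untouched the yellow and red setters, ring gauge, gear, flange, ball post and setting block, and do not shift, tip or lift the blue one.

Things in the scene. Friction and masses are not known exactly. Their poses are not given: they have to be found in the camera images.
- blue_setter: tool setter with a blue collar (the one to touch), loose, 0.7 kg, standing upright on a fixed dark round pad (72 mm across) whose top is 8 to 32 mm above the table, different for each setter and each time: round aluminium body, foot 60 mm across, blue collar 55 mm across at 31 to 46 mm above the underside, and a round steel button 24 mm across standing out 14 mm above the collar, its flat top 60 mm above the underside. Origin: centre of the underside; z up
- blue_button (a joint): how far the blue setter's spring button is pressed in (m): 0 out, 0.010 at the bottom stop; it springs back by itself. It trips at 0.002. Pressing takes 2 N to start, 3.4 N at 2 mm, 5.5 N at 5 mm, 7.6 N at 8 mm
- blue_top (a point): centre of the top face of the blue setter's button; moves down with it. Obstacles to pass well clear of: a file rack 0.33 m tall at x 0.17 to 0.43, y 0.28 to 0.62, and an open wooden box with its lid up, 0.16 m tall, at x 0.27 to 0.48, y -0.14 to 0.02
- yellow_setter: tool setter with a yellow collar (to be left alone), loose, 0.7 kg, standing upright on a fixed dark round pad (72 mm across) whose top is 8 to 32 mm above the table, different for each setter and each time: round aluminium body, foot 60 mm across, yellow collar 55 mm across at 31 to 46 mm above the underside, and a round steel button 24 mm across standing out 14 mm above the collar, its flat top 60 mm above the underside. Origin: centre of the underside; z up
- yellow_button (a joint): how far the yellow setter's spring button is pressed in (m): 0 out, 0.010 at the bottom stop; it springs back by itself. It trips at 0.002. Pressing takes 2 N to start, 3.4 N at 2 mm, 5.5 N at 5 mm, 7.6 N at 8 mm
- yellow_top (a point): centre of the top face of the yellow setter's button; moves down with it
- red_setter: tool setter with a red collar (to be left alone), loose, 0.7 kg, standing upright on a fixed dark round pad (72 mm across) whose top is 8 to 32 mm above the table, different for each setter and each time: round aluminium body, foot 60 mm across, red collar 55 mm across at 31 to 46 mm above the underside, and a round steel button 24 mm across standing out 14 mm above the collar, its flat top 60 mm above the underside. Origin: centre of the underside; z up
- red_button (a joint): how far the red setter's spring button is pressed in (m): 0 out, 0.010 at the bottom stop; it springs back by itself. It trips at 0.002. Pressing takes 2 N to start, 3.4 N at 2 mm, 5.5 N at 5 mm, 7.6 N at 8 mm
- red_top (a point): centre of the top face of the red setter's button; moves down with it
- ring_gauge: steel ring gauge, 55 mm across, 18 mm high, lying flat; loose bystander, to be left alone. Origin: centre of the underside
- gear: steel spur gear with hub, 60 mm across, 20 mm high, lying flat; loose bystander, to be left alone. Origin: centre of the underside
- flange_part: turned flange, 42 mm across, 16 mm high, lying flat; loose bystander, to be left alone. Origin: centre of the underside
- ball_post: datum ball on a steel post, 32 mm across, 108 mm high, upright; loose bystander, to be left alone. Origin: centre of the underside
- setting_block: steel setting block 25 x 75 x 50 mm (x, y, z), with three holes in the top; loose bystander, to be left alone. Origin: centre of the underside
Mind the look-alikes: they are no part of the job. Leave any green, orange or turquoise look-alike of the blue_setter alone.

How it is judged:
On the way, in this order (a step that is already met when the one before it is completed fails the run):
1. the blue setter's button is pressed at least 2 mm by the fingers (value of joint blue_button above 0.002 m and contact force between the fingers and blue_setter above 0.5 N), for 0.1 s.
2. the fingers have come up clear and the button is out again (value of joint blue_button below 0.0007 m and contact force between the fingers and blue_setter below 0.05 N and distance between the grasp point and blue_top above 0.025 m), for 0.1 s.
3. the blue setter's button is pressed at least 2 mm by the fingers a second time (all of step 1), for 0.1 s.
At the end, for the whole second after the job is handed in: After the two touches the blue button is fully out (within 0.7 mm), the gripper has withdrawn (grasp point over 80 mm from the button), all three setters stand upright (within 0.05 rad) within 8 mm of where they stood, and the other listed things within 10 mm (value of joint blue_button below 0.0007 m and distance between the grasp point and blue_top above 0.08 m and linear speed of blue_setter below 0.01 m/s and distance of each of blue_setter, yellow_setter, red_setter from where it was at the start of the episode below 0.008 m and angle between each of blue_setter, yellow_setter, red_setter's own z axis and vertical below 0.05 rad and distance of each of ring_gauge, gear, flange_part, ball_post, setting_block from where it was at the start of the episode below 0.01 m).
It fails at once if the blue button is pressed more than 8 mm in (value of joint blue_button above 0.008 m).
It fails at once if the yellow or red setter is touched (over 0.3 N) (contact force between any of the fingers, the arm and yellow_setter above 0.3 N or contact force between any of the fingers, the arm and red_setter above 0.3 N).
It fails at once if the ring gauge, gear, flange, ball post or setting block is touched (over 0.3 N) (contact force between any of the fingers, the arm and ring_gauge above 0.3 N or contact force between any of the fingers, the arm and gear above 0.3 N or contact force between any of the fingers, the arm and flange_part above 0.3 N or contact force between any of the fingers, the arm and ball_post above 0.3 N or contact force between any of the fingers, the arm and setting_block above 0.3 N).
It fails at once if a setter is shifted or lifted more than 8 mm or tipped more than 0.15 rad (distance of any of blue_setter, yellow_setter, red_setter from where it was at the start of the episode above 0.008 m or angle between any of blue_setter, yellow_setter, red_setter's own z axis and vertical above 0.15 rad).
It fails at once if another listed thing is shifted more than 10 mm (distance of any of ring_gauge, gear, flange_part, ball_post, setting_block from where it was at the start of the episode above 0.01 m).
It also fails if it takes over 40 s, if anything falls off the work surface, if the arm or the gripper's body presses on something with over 40 N, if the wrist force passes 120 N, or if a joint passes its speed limit or range.

## Robot

A 6-joint arm with a two-finger parallel gripper is mounted at the origin on the work surface; the furniture and walls round the work are solid. World frame = base frame: x ahead of the robot, y to its left, z up, the work surface at z = 0. Lengths are in m, angles in rad, forces in N, time in s.
With the tool pointing down it reaches from about 0.375 to 0.9 m from the base axis. Payload 3.1 kg.
Tool frame: the origin (TCP) lies on the centre line of the jaws, within the pads' length; the fingertips stand 19 mm ahead of it and the grasp point (between the pads) is the TCP (tcp_to_tips is the z of the fingertips in the tool frame, in m); z points along the fingers, y is the line along which they close (so a half turn about z gives the same grasp; the last joint's range is limited). The gripper opens to 85 mm and grips with 20 to 120 N. Pads are 22 mm wide; open, the fingers measure 114 mm over their backs; the gripper's body (76 mm by 85 mm) begins 54 mm behind the grasp point. The pads swing forward as they close: fully open they stand 13 mm farther back than shut.
Start: joints at [-1.407, 0.527, 1.433, -0, 1.181, -0.178], TCP at [0.21, -0.589, 0.25] pointing down, gripper open.
Joint ranges: [-3.08, 3.08], [-0.75, 2.2], [0.22, 2.44], [-1.43, 4.57], [0, 2.65], [-2.85, 2.85]. Speed limits (rad/s): [2.79, 2.79, 3.14, 3.14, 3.14, 3.14].

## Interface

Orientations are given as [roll, pitch, yaw] about the fixed x, y, z axes, in that order (R = Rz(yaw) Ry(pitch) Rx(roll)).
In Python, from cell import * gives the robot as it stands. The module is installed in compiled form; this text tells all that it offers. Calls block until the motion is done:
- move_pose(position, orientation): joint-space move of the TCP to a pose.
- line_to(position, ori=None, speed=0.15, guard=None): straight line of the TCP; ori=None keeps the orientation; speed is the mean speed in m/s. With guard (N) it stops when the force on the tool has changed by that much, and returns True; else False.
- move_joints(angles): joint-space move.
- move_gripper(opening, force=None): finger opening in m; force is the grip in N (None keeps the last); returns when the fingers have stopped.
- wait(seconds).
- solve_ik(position, orientation): joint angles nearest the present ones, or None.
- get_state(): the state.
- camera(name): name is "scene" or "top" or "wrist"; returns a dict with "frame" (480x640x3 uint8, red, green, blue), "fx", "fy", "cx", "cy" (pixels), "extrinsics" (4x4, takes a point from camera to world coordinates); the wrist camera has in their place "hand_eye" (4x4, takes a point from camera to tool coordinates, whose origin is the TCP and whose axes are the flange's). Camera axes: x right, y down, z forward; pixel columns grow to the right and rows downward; lengths in m; the calibration is good to about 2 mm. A picture is of the moment at which its call begins: read the wrist's pose just before it. There is no depth.
A pose or a line that the arm cannot do raises IKError and nothing moves.
- finish_job(): hands the job in; it is judged then, once.
The state is a dict: "time": time; "joints": joint angles; "joint_velocities": joint speeds; "tau": joint torques, N m; "eef_pos": TCP position; "orientation": TCP orientation; "wrist_force": force on the tool from outside, world axes, zero at the start; "wrist_torque": the same for the moment, N m; "gripper_width": finger opening in m; "grip_force": force on a finger pad.
Only numpy, scipy, OpenCV 4.12 (cv2) and the standard library are available. Lean on these libraries where they do the work, as an engineer would, in place of code of your own. Each camera call takes 0.05 s, during which the arm holds its last target. There are 200 camera calls.

## Working session

There is one attempt and no reset: what is moved stays moved. The work goes in short steps, each a Python script; the robot and the scene stay as the last script left them, time stands still between calls to the robot, and variables do not carry over. Pictures are saved under pics/ and viewed, at most 10 in all, crops included, and the job is handed in when it is done.

```bash
mkdir -p pics; python3 - <<'E'
from cell import *
import cv2,numpy as np
np.set_printoptions(precision=4,suppress=True)
for n in ("scene","top"):
    c=camera(n); cv2.imwrite(f"pics/{n}.png",c["frame"][:,:,::-1]); print(n,c["fx"],c["fy"],c["cx"],c["cy"]);print(c["extrinsics"])
s=get_state();print(s["time"],s["eef_pos"],s["orientation"],s["wrist_force"],s["gripper_width"])
E
```

```text
scene 566.6279936580419 566.6279936580419 310.41492456697165 238.78553946467906
[[ 0.0393 -0.6638  0.7469 -0.7776]
 [-0.9992 -0.0313  0.0248  0.0323]
 [ 0.0069 -0.7472 -0.6645  1.207 ]
 [ 0.      0.      0.      1.    ]]
top 558.4313624673283 558.4313624673283 318.843162882241 245.61270207245045
[[ 0.0116 -0.9971  0.0749  0.3422]
 [-0.9999 -0.0117 -0.0014  0.0811]
 [ 0.0022 -0.0748 -0.9972  1.8538]
 [ 0.      0.      0.      1.    ]]
0.1 [ 0.2094 -0.5882  0.2494] [-3.1397 -0.0003  0.3417] [-0.5599  0.0751 -0.4088] 0.08553735020694897
```

View pics/scene.png

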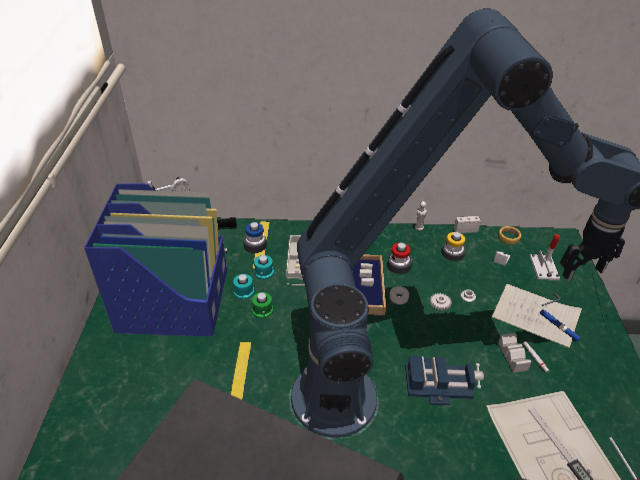

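View pics/top.png

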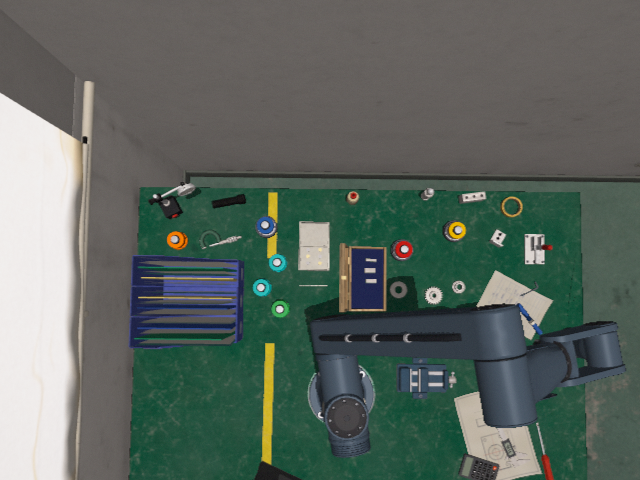

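The blue setter is at about (254,230) in the scene view and (265,226) in the top view, with turquoise look-alikes beside it and the rack to the left. I'll enlarge both crops.

```bash
python3 - <<'E'
import cv2,numpy as np
a=cv2.imread("pics/scene.png")[215:255,230:280]; b=cv2.imread("pics/top.png")[205:245,240:290]
cv2.imwrite("pics/crop1.png",np.hstack([cv2.resize(i,(400,320),interpolation=cv2.INTER_CUBIC) for i in (a,b)]))
E
```

```text
(no output)
```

View pics/crop1.png

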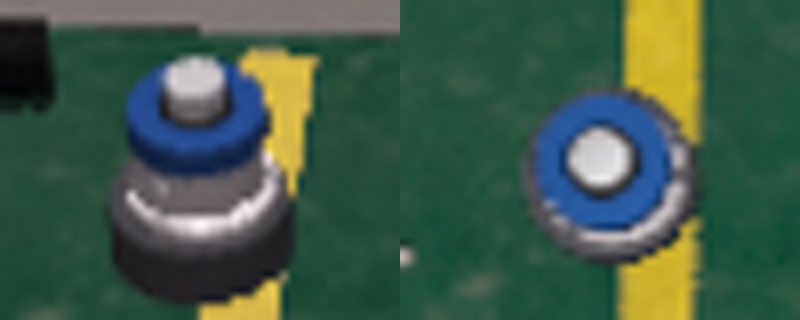

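Scene crop: the button's top face is centred at (197,76), which is pixel (254.1,224.0). Top crop: it is at (200,157), which is pixel (264.5,224.1). Next I'll triangulate.

```bash
cat > h.py <<'E'
import numpy as np
np.set_printoptions(precision=4,suppress=True)
def ray(c,T,u,v):
    d=T[:3,:3]@np.array([(u-c["cx"])/c["fx"],(v-c["cy"])/c["fy"],1.]); return T[:3,3],d/np.linalg.norm(d)
def meet(rays):
    A=[np.eye(3)-np.outer(d,d) for o,d in rays]
    p=np.linalg.solve(sum(A),sum(a@o for a,(o,d) in zip(A,rays)))
    return p,[np.linalg.norm(a@(p-o)) for a,(o,d) in zip(A,rays)]
E
python3 - <<'E'
from cell import *; from h import *
px={"blue":((254.1,224.0),(264.5,224.1))}
cs,ct=camera("scene"),camera("top")
for k,(a,b) in px.items():
    print(k,*meet([ray(cs,np.array(cs["extrinsics"]),*a),ray(ct,np.array(ct["extrinsics"]),*b)]))
for y in (.15,.2): print(solve_ik([0.5,y,.3],[np.pi,0,0]))
E
```

```text
blue [0.5417 0.2507 0.0865] [np.float64(0.0016642090195635097), np.float64(0.0016642090195636214)]
[ 0.0772  0.329   1.6271 -0.      1.1855  1.648 ]
[ 0.1729  0.3529  1.5887 -0.      1.2     1.7437]
```

```bash
python3 - <<'E'
from cell import *; from h import *
import cv2
P=np.pi
print(np.array(camera("wrist")["hand_eye"]))
line_to([0.24,-0.589,.36],speed=.25)
move_gripper(0.0,20)
for p,y in (([0.5,-0.35,.36],.6),([0.62,0.0,.36],1.0),([0.56,0.22,.30],1.4)):
    move_pose(p,[P,0,y])
wait(.3); s=get_state(); c=camera("wrist")
cv2.imwrite("pics/w1.png",c["frame"][:,:,::-1])
print(s["time"],s["eef_pos"],s["orientation"],s["joints"],s["gripper_width"],s["wrist_force"],c["fx"],c["cx"],c["cy"])
E
```

```text
[[-0.0002 -0.9535 -0.3014  0.0767]
 [ 1.     -0.0004  0.0005 -0.0002]
 [-0.0006 -0.3014  0.9535 -0.1231]
 [ 0.      0.      0.      1.    ]]
5.5667 [0.5607 0.2189 0.3003] [ 3.1409 -0.0001  1.398 ] [ 0.1868  0.444   1.434  -0.0001  1.2629  0.3596] 8.069151924277492e-05 [ 0.0782 -0.4798 -0.4397] 431.5619109469191 321.2587273471371 245.65479116197662
```

View pics/w1.png

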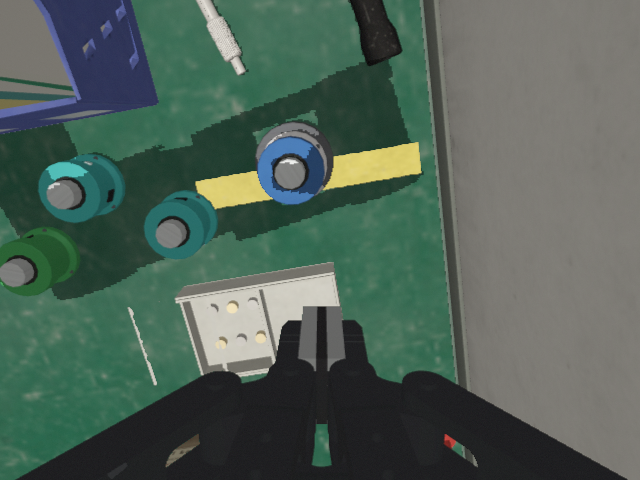

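The wrist view shows the blue setter's button top at about (290.5,172.5). The turquoise setter is at (171,233), well clear. I'll add this ray, then move closer and look again.

```bash
cat >> h.py <<'E'
from scipy.spatial.transform import Rotation as R
def wT(s,c):
    T=np.eye(4);T[:3,:3]=R.from_euler("xyz",s["orientation"]).as_matrix();T[:3,3]=s["eef_pos"]
    return T@np.array(c["hand_eye"])
E
python3 - <<'E'
from cell import *; from h import *
import cv2,pickle
P=np.pi
s=get_state();c=camera("wrist")
cs,ct=camera("scene"),camera("top")
rs=[ray(cs,np.array(cs["extrinsics"]),254.1,224.0),ray(ct,np.array(ct["extrinsics"]),264.5,224.1)]
r1=ray(c,wT(s,c),290.5,172.5)
print(meet(rs+[r1])); pickle.dump(rs+[r1],open("rays.pkl","wb"))
line_to([0.5417,0.2,.18],ori=[P,0,1.4],speed=.12); wait(.3)
s=get_state();c=camera("wrist"); f=c["frame"][:,:,::-1]
pickle.dump((s,{k:c[k] for k in c if k!="frame"}),open("w2.pkl","wb"))
cv2.imwrite("pics/w2.png",f); print(s["eef_pos"],s["orientation"],s["time"],s["wrist_force"])
E
```

```text
(array([0.5419, 0.2515, 0.0858]), [np.float64(0.002366046437538726), np.float64(0.0010251696934955726), np.float64(0.001364817362091004)])
[0.5419 0.2001 0.1805] [ 3.1407 -0.0003  1.4001] 7.2417 [ 0.9461 -0.7308 -0.3131]
```

View pics/w2.png

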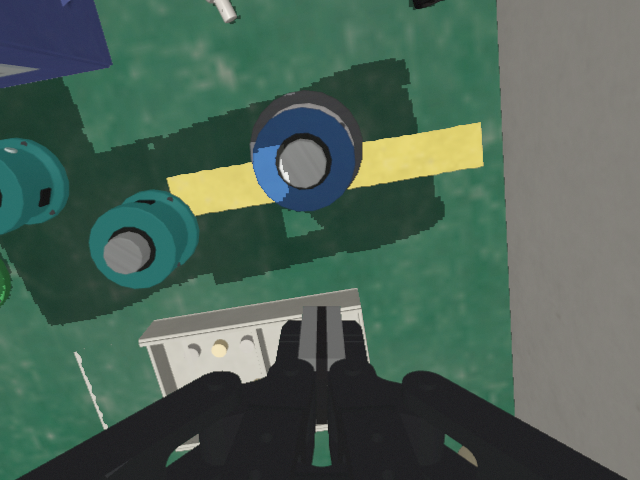

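The closer view puts the button's top face at (303,163). I'll refine the position, move over it, and sample the force noise.

```bash
python3 - <<'E'
from cell import *; from h import *
import pickle
P=np.pi
rs=pickle.load(open("rays.pkl","rb")); s,c=pickle.load(open("w2.pkl","rb"))
r2=ray(c,wT(s,c),303,163)
print("wrist only",meet([rs[2],r2])); p,e=meet(rs+[r2]); print("all",p,e)
for h in (.08,.086,.092): print(h, r2[0]+r2[1]*(h-r2[0][2])/r2[1][2])
xy=(r2[0]+r2[1]*(p[2]-r2[0][2])/r2[1][2])[:2]
line_to([*xy,.15],ori=[P,0,1.4],speed=.1); wait(.3)
f=[]
for i in range(15): f.append(get_state()["wrist_force"]); wait(.02)
print(get_state()["eef_pos"],np.mean(f,0),np.std(f,0),get_state()["time"])
E
```

```text
wrist only (array([0.5404, 0.2508, 0.0702]), [np.float64(8.619884466863121e-05), np.float64(8.619884466862888e-05)])
all [0.5418 0.2517 0.0858] [np.float64(0.0026280906226611566), np.float64(0.0007528529647064594), np.float64(0.0011272363797029798), np.float64(0.0008244110608526798)]
0.08 [0.541  0.2518 0.08  ]
0.086 [0.5414 0.2524 0.086 ]
0.092 [0.5418 0.2531 0.092 ]
[0.5414 0.2523 0.1501] [ 0.1378  0.0468 -0.2667] [0.6099 0.4743 0.4614] 8.5917
```

```bash
cat >> h.py <<'E'
import cell
def fz(n=12):
    f=[]
    for i in range(n): f.append(cell.get_state()["wrist_force"][2]); cell.wait(.015)
    return np.mean(f)
def touch(x,y,zmin,f0,target=4.6):
    g=cell.line_to([x,y,zmin],speed=.012,guard=3.0)
    z=cell.get_state()["eef_pos"][2]; d=fz()-f0; print("guard",g,z,d)
    if not g: return z
    for i in range(12):
        if d>=target-.35: break
        z-=.0005; cell.line_to([x,y,z],speed=.01); d=fz()-f0; print("step",z,cell.get_state()["eef_pos"][2],d)
    return z
E
python3 - <<'E'
from cell import *; from h import *
x,y=.5414,.2522
f0=fz(20); z=touch(x,y,.088,f0); s=get_state(); print(f0,z,s["eef_pos"],s["time"],s["wrist_force"],s["wrist_torque"])
E
```

```text
guard True 0.10411447155896522 3.300734991742024
step 0.10361447155896522 0.10364847660165782 3.6296322944779718
step 0.10311447155896522 0.10312741226731283 3.8960754240489774
step 0.10261447155896522 0.10268350145985833 4.3507381232172735
0.07118964281279908 0.10261447155896522 [0.5415 0.2522 0.1027] 13.85 [-0.4347  0.6924  3.5065] [ 0.1971  0.0112 -0.0303]
```

The slope of about 0.7 N/mm matches the button spring, and 4.35 N means about 3.4 mm in. Contact height (tips at about 0.087 m) agrees with the cameras. I'll come up clear, touch again, and withdraw.

```bash
python3 - <<'E'
from cell import *; from h import *
import cv2
x,y=.5414,.2522
line_to([x,y,.15],speed=.06); wait(.4)
f0=fz(20); print("clear",f0,get_state()["eef_pos"])
line_to([x,y,.112],speed=.05); z=touch(x,y,.101,f0); wait(.15)
print(z,fz()-f0,get_state()["time"])
line_to([x,y,.15],speed=.06); line_to([x,y-.03,.25],speed=.12); wait(.5)
s=get_state(); c=camera("wrist"); cv2.imwrite("pics/w3.png",c["frame"][:,:,::-1]); print(s["eef_pos"],s["time"],s["wrist_force"])
E
```

```text
clear -0.009830542080978517 [0.5414 0.2522 0.15  ]
guard True 0.10386917251527919 3.454213977009603
step 0.10336917251527919 0.1034288011230032 4.0532663299263385
step 0.10286917251527919 0.10290767353156255 4.201863749702626
step 0.10236917251527919 0.1024018812433245 4.555197304288739
0.10236917251527919 4.6980136338510965 19.0083
[0.5414 0.2222 0.2499] 21.4667 [ 0.4741  0.3432 -0.5236]
```

View pics/w3.png

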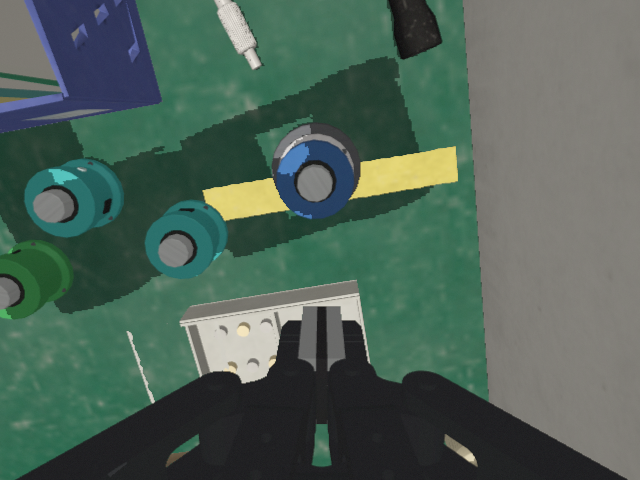

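The blue setter stands upright with its button out at (315,182), and the gripper is well clear.

```bash
python3 -c "
from cell import *
print(finish_job())"
```

```text
the job is handed in; nothing more can be done
None
```

I touched the blue setter's button twice, about 3.4 mm and 3.8 mm in judging by the force, came up clear between touches, withdrew about 16 cm above it and handed the job in; the last view shows it upright, but the result was not reported back.

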